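# Take the cap off a spindle of unknown thread hand

### The job

Take the black screw cap off the spindle on the green stand, so that a wheel can be fitted, and finish holding the cap in the gripper, still and upright, about 10 cm above where it sat. Like the ends of a polishing head, one spindle loosens anticlockwise and the other clockwise, and nothing shows which is which: try the cap both ways until it comes free. Leave the grey stand's cap on, and do not disturb the other things on the bench.

Things in the scene. Friction and masses are not known exactly. Their poses are not given: they have to be found in the camera images.
- stand_green: the green-painted stand, bolted to the bench: square foot 84 x 84 x 10 mm, round column, top 50 mm above the bench; a steel spindle nose stands on it up to 86 mm, hidden 28 mm deep in the cap, which is clear of it once lifted by 30 mm. Origin: centre of its underside, on the bench. z is up, the spindle's axis.
- stand_grey: the same stand in grey paint, fixed too; its spindle loosens the opposite way. Its cap is to stay on. Origin: centre of its underside.
- cap_green_grip (a point): centre of the gripping part of the cap on the green stand, on the axis, 15 mm below its flat top. A loose upright cap of about 0.16 kg, 58 mm high: the upper 30 mm are a solid black ribbed cylinder of diameter 56 mm, gripped from above; below it a hollow dark steel skirt of diameter 54 mm. Start: this point about 101 mm above the bench. z is up; x turns with the cap.
- cap_green_rim (a point): centre of that cap's lower rim, 58 mm above the bench. A quarter-turn thread holds the cap. At the start it is done up: turned the tightening way it stops hard after a few degrees (fingers may slip round it). Turned 75 to 105 degrees the loosening way it is free and lifts straight up; it does not rise as it turns. Till then it lifts 2 mm and is held. Sideways play 3 mm.
- cap_grey_grip (a point): the same point of the identical cap on the grey stand.
- sanding_block: brown sanding block lying near the front edge of the bench, to the left, 63 x 114 x 31 mm, loose. Origin: centre of its underside.
- masking_roll: roll of cream tape lying flat behind the stands, to the left, diameter 82 mm, 24 mm high, loose. Origin: centre of its underside.
- pliers_red: pliers with red handles lying near the front edge of the bench, 61 x 146 x 14 mm, loose. Origin: centre of its underside.
- floor_fan: tall grey fan, fixed, right of the stands: its black control box (top 147 mm high) and yoke come nearest, to y = +0.01 m at 0.41 to 0.48 m ahead of the robot; its round guard is 0.46 m high. The arm starts beyond it: draw the arm in close to the base and swing round in front of the fan before reaching out. Origin: centre of its foot, on the bench.

How it is judged:
By the outcome, as a careful person would: the job done as asked, in the order asked, and still so for the second after the job is handed in, while the arm keeps its last pose, push and grip.
It also fails if it takes over 48 s, if anything falls off the work surface, if the arm or the gripper's body presses on something with over 40 N, if the wrist force passes 120 N, or if a joint passes its speed limit or range.

### The arm

A 6-joint arm with a two-finger parallel gripper is mounted at the origin on a cart in front of the work surface, level with it; the furniture and walls round the work are solid. World frame = base frame: x ahead of the robot, y to its left, z up, the work surface at z = 0. Lengths are in m, angles in rad, forces in N, time in s.
With the tool pointing down it reaches from about 0.3 to 0.875 m from the base axis. Payload 6.4 kg.
Tool frame: the origin (TCP) lies at the very end of the fingers, on their centre line; the grasp point (between the pads) lies ctrl.grip_point_offset behind it (ctrl.grip_point_offset is the distance from the TCP to the grasp point, in m); z points along the fingers, x is the direction in which the jaws open and shut, and the axes are right-handed (so a half turn about z gives the same grasp; the last joint's range is limited). The gripper opens to 85 mm and grips with 20 to 120 N. Pads are 22 mm wide; open, the fingers measure 114 mm over their backs; the gripper's body (76 mm by 85 mm) begins 54 mm behind the grasp point. The pads swing forward as they close: fully open they stand 13 mm farther back than shut.
Start: joints at [-1.38, 0.181, 1.607, -0, 1.354, -0.206], TCP at [0.222, -0.53, 0.231] pointing down, gripper open.
Joint ranges: [-2.99, 2.99], [-0.89, 2.07], [0.3, 2.58], [-1.14, 4.28], [0, 2.63], [-3.12, 3.12]. Speed limits (rad/s): [2.57, 2.57, 3.01, 3.14, 3.14, 3.14].

### API

Orientations are given as a unit quaternion [w, x, y, z].
In Python, from bench import get_obs, viewer, workorder, ctrl gives the robot as it stands. The module is installed in compiled form; this text tells all that it offers.
- The arm moves only by the tool move_arm, never from a script. Its argument "increments" is a list of rows, each an object of numbers: "tx", "ty", "tz": the shift along the tool's x, y, z in m; "turn": the turn about the tool's z in degrees. A call has 1 to 20 rows; each row is the pose to reach, as a shift and turn from the pose commanded when the call began, along the tool's axes at that moment; what a row does not reach only later rows make up. A row lasts 1/12 s, in which the tool goes at most 41.7 mm and 7.16 degrees, less where a joint would pass 70% of its speed; a pose out of reach is approached as far as the arm can. A call with a gripper value outside its range is refused whole. "gripper" is the opening, from 0 (shut) to 1 (fully open), set as the call begins (left out, the last holds). The fingers move at their own pace and stop on an object; the grip force is fixed at half the most. Time passes only in rows, so rows that repeat a pose let the fingers close. It gives the time, the measured TCP pose, the force and the opening at its end, in the units of the state.
- get_obs(): the state, without advancing time (a new reading comes with each control period).
- viewer.camera(name): name is "scene" or "top"; returns (picture, depth): 400x640x3 uint8, red, green, blue; 400x640 float32, m along the optical axis (not along the pixel's ray), 0 where there is no reading.
- viewer.get_calibration(name): a dict with "intrinsics" (3x3 intrinsics, pixels), "k1" (the pictures are not rectified: a ray, as slopes to the right and down, at radius r is drawn at 1 + k1 r^2 times it, then the intrinsics apply), "origin" and "attitude" of the camera in the world. Camera axes: x right, y up, looking along -z (the intrinsics and any distortion apply to the point x, -y, -z); pixel columns grow to the right and rows downward; lengths in m; the calibration is good to about 2 mm. A picture is of the moment at which its call begins. get_calibration takes no time and is no camera call.
- workorder.hand_in(): hands the job in, once; it reports no verdict.
The state is a dict: "time_s": time; "q": joint angles; "dq": joint speeds; "joint_efforts": joint torques, N m; "eef_pos": TCP position; "eef_rot": TCP orientation; "wrist_force": force on the tool from outside, world axes, zero at the start; "torque": the same for the moment, N m; "opening": opening from 0.0 (shut) to 1.0 (fully open).
Only numpy, scipy, OpenCV 4.12 (cv2) and the standard library are available. Lean on these libraries where they do the work, as an engineer would, in place of code of your own. Each camera call takes 0.05 s, during which the arm holds its last target.

## Working session

There is one attempt and no reset: what is moved stays moved. The work goes in short steps, Python scripts to look and compute and a tool call to move; the robot and the scene stay as the last step left them, time stands still between calls to the robot, and variables do not carry over. Pictures are saved under pics/ and viewed, and the job is handed in when it is done.

Besides the shell and the picture viewer there is one more tool, called after ">>>" as a command line: name --argument value ..., lists and objects as JSON in quotes. move_arm: Moves the arm, as the interface text tells. Its arguments: {"type":"object","properties":{"increments":{"type":"array"},"gripper":{"type":"number"}},"required":["increments"]}

```bash
ls; mkdir -p pics; python3 - <<'E'
from bench import get_obs, viewer, workorder, ctrl
import cv2,numpy as np
print(get_obs()); print(ctrl.grip_point_offset)
for n in ("scene","top"):
    c=viewer.get_calibration(n); print(n,c)
    p,d=viewer.camera(n); cv2.imwrite(f"pics/{n}0.png",p[:,:,::-1]); np.savez(f"{n}0.npz",p=p,d=d)
E
```

```text
pics
{'time_s': 0.0, 'q': array([-1.38028248e+00,  1.81529400e-01,  1.60802030e+00,  1.37064155e-05,
        1.35382566e+00, -2.06299644e-01]), 'dq': array([-0.00031381,  0.00011412, -0.0004656 , -0.00021289, -0.00068745,
       -0.00067651]), 'joint_efforts': array([-9.54225980e-04, -4.44869828e+01, -3.51337659e+01, -3.75676436e-04,
        9.17819096e-03, -2.19775507e-05]), 'eef_pos': array([ 0.22213786, -0.5297456 ,  0.23038478]), 'eef_rot': array([-6.39930199e-04,  8.32609622e-01, -5.53859570e-01, -6.20518303e-04]), 'wrist_force': array([-0.45771347,  0.63457335, -0.32939079]), 'torque': array([-0.02561907, -0.02540603,  0.02595984]), 'opening': 1.0031038367219687}
0.0187
scene {'intrinsics': array([[439.97026786,   0.        , 317.59806615],
       [  0.        , 439.97026786, 192.39888849],
       [  0.        ,   0.        ,   1.        ]]), 'k1': -0.04479407477969113, 'origin': array([-0.15491462,  0.74973449,  0.94691795]), 'attitude': array([-0.35885552, -0.16154306,  0.36874394,  0.8421131 ])}
top {'intrinsics': array([[439.50098795,   0.        , 312.14926492],
       [  0.        , 439.50098795, 202.66343755],
       [  0.        ,   0.        ,   1.        ]]), 'k1': 0.04194510418354213, 'origin': array([0.43964232, 0.10275994, 1.33150877]), 'attitude': array([ 0.71370345,  0.02420674, -0.02318232, -0.69964562])}
```

View pics/scene0.png

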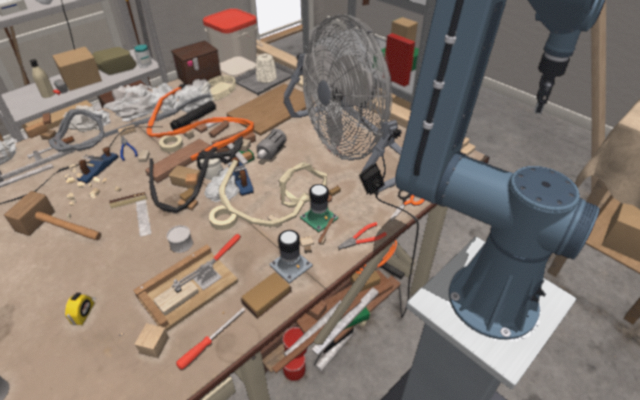

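View pics/top0.png

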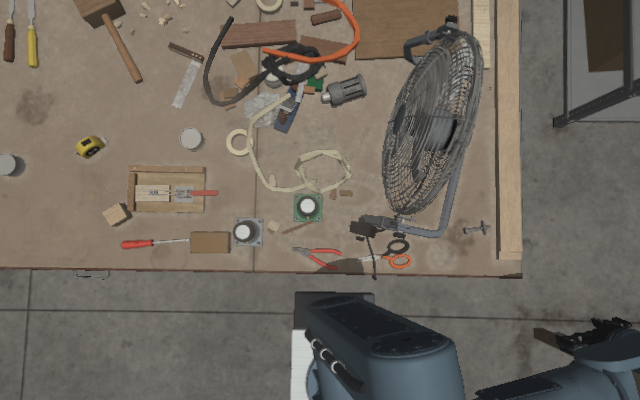

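The top view shows the green stand at about (308,207) and the grey one at (245,231). The fan's box is near (362,228), the pliers near (318,258) and the block near (210,242). In the scene view the green cap is at (318,195).

```bash
cat > h.py <<'E'
import numpy as np,cv2
from scipy.spatial.transform import Rotation as R
from bench import get_obs, viewer, workorder, ctrl
def cloud(n,d):
    c=viewer.get_calibration(n);K=c["intrinsics"]
    v,u=np.mgrid[0:400,0:640]; 
    uv=np.stack([u.ravel(),v.ravel()],1).astype(float)[:,None]
    s=cv2.undistortPoints(uv,K,np.array([c["k1"],0,0,0]))[:,0]
    z=d.ravel(); P=np.stack([s[:,0]*z,-s[:,1]*z,-z],1)
    q=c["attitude"]; r=R.from_quat([q[1],q[2],q[3],q[0]])
    return (r.apply(P)+c["origin"]).reshape(400,640,3)
E
python3 - <<'E'
from h import *
for n,g,gr in (("top",(308,207),(245,231)),("scene",(318,195),(289,243))):
    f=np.load(n+"0.npz"); C=cloud(n,f["d"]);
    for u,v in (g,gr):
        W=C[v-25:v+26,u-25:u+26].reshape(-1,3); ok=f["d"][v-25:v+26,u-25:u+26].ravel()>0
        W=W[ok]
        T=W[(W[:,2]>.106)&(W[:,2]<.13)]
        (c,rad)=cv2.minEnclosingCircle(T[:,:2].astype(np.float32))
        print(n,len(T),T.mean(0),np.median(T[:,2]),c,rad,T.min(0),T.max(0))
        S=W[(W[:,2]>.004)&(W[:,2]<.016)]
        print(" foot", cv2.minAreaRect(S[:,:2].astype(np.float32)))
    # other objects hints
    if n=="top":
        for p in ((210,242),(318,258),(240,142),(362,228),(385,215),(300,250)): print(p,C[p[1],p[0]])
        H=C[:,:,2]; m=(H>.02)&(C[:,:,0]<.75)&(C[:,:,0]>.2)&(abs(C[:,:,1])<.3)
        # fan leading points
        F=C[(H>.03)&(H<.6)&(C[:,:,0]>.25)&(C[:,:,0]<.65)&(C[:,:,1]<.1)&(C[:,:,1]>-.35)]
        for x in np.arange(.25,.65,.04):
            a=F[(F[:,0]>=x)&(F[:,0]<x+.04)]; 
            if len(a): i=a[:,1].argmax(); print(round(x,2),a[i],a[:,2].max())
E
python3 - <<'E'
import cv2
p=cv2.imread('pics/top0.png')[130:290,170:410]
cv2.imwrite('pics/topz.png',cv2.resize(p,None,fx=3.3,fy=3.3,interpolation=cv2.INTER_CUBIC))
E
```

```text
top 322 [0.51327807 0.11796052 0.11648346] 0.11643071534996652 (0.5132421255111694, 0.1181669682264328) 0.02823506109416485 [0.48663185 0.09151226 0.10663244] [0.5397173  0.14471978 0.12298072]
 foot ((0.5155373215675354, 0.11789195239543915), (0.15128456056118011, 0.1512589454650879), 1.1421352624893188)
top 332 [0.43825427 0.29421394 0.11609023] 0.11622693560038133 (0.4386558532714844, 0.29502183198928833) 0.02853086031973362 [0.41152054 0.26701957 0.10648422] [0.46690401 0.32255927 0.12346423]
 foot ((0.44026315212249756, 0.30619704723358154), (0.15038946270942688, 0.148834228515625), 3.318612575531006)
(210, 242) [0.40504926 0.40340954 0.0316716 ]
(318, 258) [ 0.36247427  0.08464828 -0.00060081]
(240, 142) [ 0.71078205  0.33013026 -0.00095605]
(362, 228) [ 0.45366364 -0.03129196  0.13635989]
(385, 215) [ 0.49601055 -0.11578285 -0.000988  ]
(300, 250) [0.38599258 0.13890357 0.01567122]
0.25 [0.27844213 0.09843376 0.34003724] 0.5997749600836013
0.29 [0.29001792 0.05271843 0.3083783 ] 0.5999757212720083
0.41 [0.44486252 0.00310502 0.12761618] 0.2532898645595578
0.45 [0.46143268 0.00
[... 196 characters left out ...]
] 0.4420255253190205
0.61 [0.64968994 0.03016695 0.06926752] 0.457064129649838
scene 252 [0.50769524 0.12280545 0.11504336] 0.11566490125330825 (0.5096117258071899, 0.11958663910627365) 0.029854776337742805 [0.48180703 0.09215344 0.10601046] [0.53788928 0.14775936 0.12015109]
 foot ((0.5862292051315308, 0.056145019829273224), (0.15427464246749878, 0.23806466162204742), 45.86680603027344)
scene 336 [0.43244152 0.29929461 0.11511641] 0.1155640534002208 (0.43440842628479004, 0.29719191789627075) 0.030264446511864662 [0.40700362 0.26880179 0.1060238 ] [0.46404678 0.325158   0.11969415]
 foot ((0.4936143457889557, 0.248849019408226), (0.14635246992111206, 0.19181567430496216), 50.492122650146484)
```

View pics/topz.png

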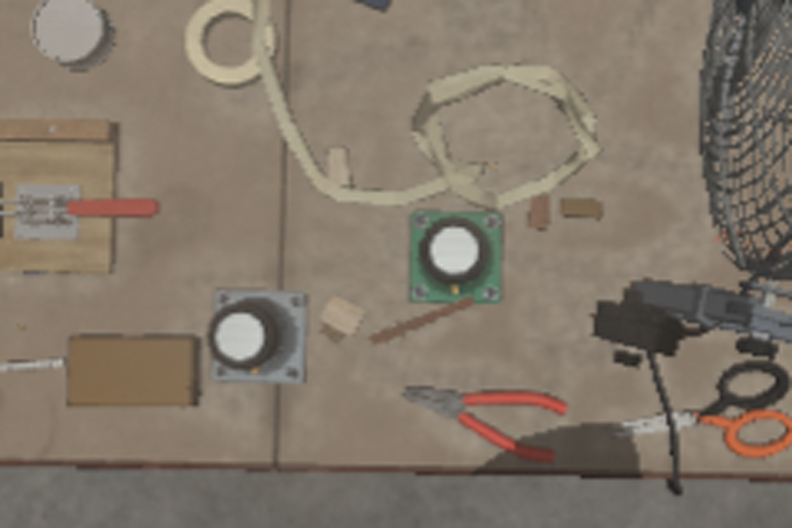

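>>> move_arm --increments '[{"tx": -0.02, "tz": -0.005}, {"tx": -0.05, "tz": -0.012}, {"tx": -0.085, "tz": -0.02}, {"tx": -0.12, "tz": -0.028}, {"tx": -0.155, "tz": -0.036}, {"tx": -0.19, "tz": -0.044}, {"tx": -0.22, "tz": -0.05}, {"tx": -0.24, "tz": -0.05}, {"tx": -0.24, "tz": -0.05}]' --gripper 1

```text
validation failed for argument at $.in...
```

```bash
cat >> h.py <<'E'
def pose():
    o=get_obs(); q=o["eef_rot"]; r=R.from_quat([q[1],q[2],q[3],q[0]]); return o,o["eef_pos"],r
E
python3 - <<'E'
from h import *
o,p,r=pose(); print(o["q"].round(3),p.round(4),o["wrist_force"].round(1)); M=r.as_matrix(); print(M.round(3))
rad=np.hypot(p[0],p[1]); a0=np.degrees(np.arctan2(p[1],p[0])); print(rad,a0)
for k in range(1,15):
    a=np.radians(a0+k*(13-a0)/14); w=np.array([rad*np.cos(a),rad*np.sin(a),p[2]])
    print((M.T@(w-p)).round(3), round(-k*67.3/14,1))
E
```

```text
[-1.38   0.181  1.608 -0.     1.354 -0.206] [ 0.2221 -0.5298  0.2305] [-0.  -0.3  0.2]
[[ 0.386 -0.922 -0.   ]
 [-0.922 -0.386  0.002]
 [-0.002 -0.    -1.   ]]
0.5745041236707684 -67.2524531762388
[-0.003 -0.057  0.   ] -4.8
[-0.011 -0.114  0.   ] -9.6
[-0.026 -0.17   0.   ] -14.4
[-0.045 -0.224  0.   ] -19.2
[-0.07  -0.276  0.   ] -24.0
[-0.101 -0.325  0.   ] -28.8
[-0.135 -0.37   0.   ] -33.6
[-0.174 -0.412  0.   ] -38.5
[-0.218 -0.45   0.   ] -43.3
[-0.264 -0.484  0.001] -48.1
[-0.314 -0.512  0.001] -52.9
[-0.367 -0.536  0.001] -57.7
[-0.421 -0.554  0.001] -62.5
[-0.477 -0.566  0.001] -67.3
```

>>> move_arm --increments '[{"tx": -0.02, "ty": 0, "tz": -0.005, "turn": 0}, {"tx": -0.05, "ty": 0, "tz": -0.012, "turn": 0}, {"tx": -0.085, "ty": 0, "tz": -0.02, "turn": 0}, {"tx": -0.12, "ty": 0, "tz": -0.028, "turn": 0}, {"tx": -0.155, "ty": 0, "tz": -0.036, "turn": 0}, {"tx": -0.19, "ty": 0, "tz": -0.044, "turn": 0}, {"tx": -0.22, "ty": 0, "tz": -0.05, "turn": 0}, {"tx": -0.24, "ty": 0, "tz": -0.05, "turn": 0}, {"tx": -0.24, "ty": 0, "tz": -0.05, "turn": 0}]' --gripper 1.0

```text
time_s: 0.85
eef_pos: [0.1288, -0.3065, 0.2813]
eef_rot: [0.0, 0.833, -0.554, 0.0]
wrist_force: [-0.1, -0.8, 0.4]
opening: 0.999
```

```bash
python3 - <<'E'
from h import *
o,p,r=pose(); print(o["q"].round(3),p.round(4),o["wrist_force"].round(1)); M=r.as_matrix()
rad=np.hypot(p[0],p[1]); a0=np.degrees(np.arctan2(p[1],p[0])); print(rad,a0)
for k in range(1,17):
    a=np.radians(a0+k*(13-a0)/16); w=np.array([rad*np.cos(a),rad*np.sin(a),p[2]])
    print((M.T@(w-p)).round(3), round(-k*67.3/16,1))
E
```

```text
[-1.535 -0.475  2.08  -0.     1.536 -0.36 ] [ 0.1288 -0.3065  0.2813] [-0.1 -0.8  0.4]
0.33249900341653166 -67.20159447669714
[-0.001 -0.029 -0.   ] -4.2
[-0.005 -0.058 -0.   ] -8.4
[-0.012 -0.086 -0.   ] -12.6
[-0.02  -0.114 -0.   ] -16.8
[-0.031 -0.141 -0.   ] -21.0
[-0.045 -0.167 -0.   ] -25.2
[-0.061 -0.191 -0.   ] -29.4
[-0.078 -0.214 -0.   ] -33.6
[-0.098 -0.235 -0.   ] -37.9
[-0.12  -0.255 -0.   ] -42.1
[-0.143 -0.273 -0.   ] -46.3
[-0.167 -0.288 -0.   ] -50.5
[-0.193 -0.301 -0.   ] -54.7
[-0.22  -0.312 -0.   ] -58.9
[-0.248 -0.321 -0.   ] -63.1
[-0.276 -0.327 -0.   ] -67.3
```

>>> move_arm --increments '[{"tx": -0.001, "ty": -0.029, "tz": 0, "turn": -4.2}, {"tx": -0.005, "ty": -0.058, "tz": 0, "turn": -8.4}, {"tx": -0.012, "ty": -0.086, "tz": 0, "turn": -12.6}, {"tx": -0.02, "ty": -0.114, "tz": 0, "turn": -16.8}, {"tx": -0.031, "ty": -0.141, "tz": 0, "turn": -21}, {"tx": -0.045, "ty": -0.167, "tz": 0, "turn": -25.2}, {"tx": -0.061, "ty": -0.191, "tz": 0, "turn": -29.4}, {"tx": -0.078, "ty": -0.214, "tz": 0, "turn": -33.6}, {"tx": -0.098, "ty": -0.235, "tz": 0, "turn": -37.9}, {"tx": -0.12, "ty": -0.255, "tz": 0, "turn": -42.1}, {"tx": -0.143, "ty": -0.273, "tz": 0, "turn": -46.3}, {"tx": -0.167, "ty": -0.288, "tz": 0, "turn": -50.5}, {"tx": -0.193, "ty": -0.301, "tz": 0, "turn": -54.7}, {"tx": -0.22, "ty": -0.312, "tz": 0, "turn": -58.9}, {"tx": -0.248, "ty": -0.321, "tz": 0, "turn": -63.1}, {"tx": -0.276, "ty": -0.327, "tz": 0, "turn": -67.3}, {"tx": -0.276, "ty": -0.327, "tz": 0, "turn": -67.3}]' --gripper 1.0

```text
time_s: 2.27
eef_pos: [0.3235, 0.0759, 0.2809]
eef_rot: [-0.001, 1.0, 0.005, -0.0]
wrist_force: [0.7, -0.1, -1.3]
opening: 0.997
```

```bash
python3 - <<'E'
from h import *
o,p,r=pose(); print(o["time_s"],o["q"].round(3),p.round(4),o["wrist_force"].round(1)); M=r.as_matrix();print(M.round(3))
print(M.T@(np.array([.5125,.1185,.22])-p))
E
```

```text
2.2667 [-1.340e-01 -4.750e-01  2.080e+00  2.000e-03  1.537e+00 -1.440e-01] [0.3235 0.0759 0.2809] [ 0.7 -0.1 -1.3]
[[ 1.     0.01  -0.001]
 [ 0.01  -1.     0.002]
 [-0.001 -0.002 -1.   ]]
[ 0.18945332 -0.04054091  0.06089126]
```

>>> move_arm --increments '[{"tx": 0.02, "ty": -0.004, "tz": 0, "turn": 0}, {"tx": 0.055, "ty": -0.012, "tz": 0.01, "turn": 0}, {"tx": 0.09, "ty": -0.02, "tz": 0.02, "turn": 0}, {"tx": 0.125, "ty": -0.028, "tz": 0.03, "turn": 0}, {"tx": 0.155, "ty": -0.034, "tz": 0.045, "turn": 0}, {"tx": 0.18, "ty": -0.039, "tz": 0.06, "turn": 0.5}, {"tx": 0.189, "ty": -0.0415, "tz": 0.075, "turn": 0.5}, {"tx": 0.189, "ty": -0.0415, "tz": 0.08, "turn": 0.5}, {"tx": 0.189, "ty": -0.0415, "tz": 0.08, "turn": 0.5}]' --gripper 1.0

```text
time_s: 3.02
eef_pos: [0.5122, 0.1132, 0.1987]
eef_rot: [0.0, 1.0, -0.004, -0.003]
wrist_force: [-0.1, -0.1, 0.3]
opening: 1.0
```

```bash
python3 - <<'E'
from h import *
o,p,r=pose(); print(o["time_s"],o["q"].round(3),p.round(4),o["wrist_force"].round(1)); print(r.as_matrix().round(3))
p,d=viewer.camera("scene"); C=cloud("scene",d)
W=C[150:215,280:360].reshape(-1,3);T=W[(W[:,2]>.106)&(W[:,2]<.125)&(W[:,0]<.6)&(W[:,0]>.4)]
if len(T): print(len(T),cv2.minEnclosingCircle(T[:,:2].astype(np.float32)))
cv2.imwrite("pics/s1.png",cv2.resize(p[60:300,200:500,::-1],None,fx=2.5,fy=2.5,interpolation=cv2.INTER_CUBIC))
E
```

```text
3.0167 [-0.009  0.104  1.762 -0.     1.28  -0.   ] [0.5122 0.1132 0.1987] [-0.1 -0.1  0.3]
[[ 1.    -0.009 -0.005]
 [-0.009 -1.    -0.   ]
 [-0.005  0.    -1.   ]]
268 ((0.5320274829864502, 0.024209417402744293), 0.12698087096214294)
```

View pics/s1.png

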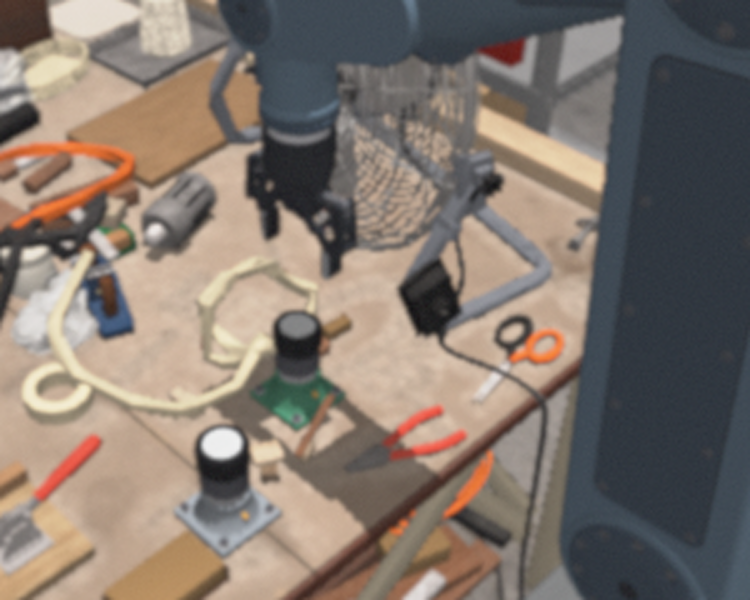

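>>> move_arm --increments '[{"tx": 0.0, "ty": -0.005, "tz": 0.01, "turn": -0.4}, {"tx": 0.0, "ty": -0.005, "tz": 0.03, "turn": -0.4}, {"tx": 0.0, "ty": -0.005, "tz": 0.05, "turn": -0.4}, {"tx": 0.0, "ty": -0.005, "tz": 0.065, "turn": -0.4}, {"tx": 0.0, "ty": -0.005, "tz": 0.07, "turn": -0.4}, {"tx": 0.0, "ty": -0.005, "tz": 0.07, "turn": -0.4}, {"tx": 0.0, "ty": -0.005, "tz": 0.07, "turn": -0.4}]' --gripper 1.0

```text
time_s: 3.65
eef_pos: [0.5137, 0.1186, 0.1323]
eef_rot: [-0.0, 1.0, -0.001, 0.001]
wrist_force: [0.2, -0.3, -0.2]
opening: 1.001
```

```bash
python3 - <<'E'
from h import *
o,p,r=pose(); print(o["time_s"],o["q"].round(3),p.round(4),o["wrist_force"].round(1)); print(r.as_matrix().round(3))
E
```

```text
3.65 [0.002 0.188 1.814 0.    1.138 0.003] [0.5137 0.1186 0.1323] [ 0.2 -0.3 -0.2]
[[ 1.    -0.001  0.001]
 [-0.001 -1.     0.   ]
 [ 0.001 -0.    -1.   ]]
```

>>> move_arm --increments '[{"tx": 0.0, "ty": 0, "tz": 0.01, "turn": 0}, {"tx": 0.0, "ty": 0, "tz": 0.025, "turn": 0}, {"tx": 0.0, "ty": 0, "tz": 0.04, "turn": 0}, {"tx": 0.0, "ty": 0, "tz": 0.05, "turn": 0}, {"tx": 0.0, "ty": 0, "tz": 0.053, "turn": 0}, {"tx": 0.0, "ty": 0, "tz": 0.053, "turn": 0}]' --gripper 1.0

```text
time_s: 4.15
eef_pos: [0.513, 0.1186, 0.0777]
eef_rot: [0.0, 1.0, -0.001, -0.001]
wrist_force: [0.4, -0.1, 0.2]
opening: 1.0
```

```bash
python3 - <<'E'
from h import *
o,p,r=pose(); print(o["time_s"],p.round(4),o["wrist_force"].round(1),o["torque"].round(2))
E
```

```text
4.15 [0.513  0.1186 0.0777] [ 0.4 -0.1  0.2] [ 0.02 -0.03 -0.01]
```

Close.

>>> move_arm --increments '[{"tx": 0, "ty": 0, "tz": 0, "turn": 0}, {"tx": 0, "ty": 0, "tz": 0, "turn": 0}, {"tx": 0, "ty": 0, "tz": 0, "turn": 0}, {"tx": 0, "ty": 0, "tz": 0, "turn": 0}, {"tx": 0, "ty": 0, "tz": 0, "turn": 0}, {"tx": 0, "ty": 0, "tz": 0, "turn": 0}, {"tx": 0, "ty": 0, "tz": 0, "turn": 0}, {"tx": 0, "ty": 0, "tz": 0, "turn": 0}, {"tx": 0, "ty": 0, "tz": 0, "turn": 0}, {"tx": 0, "ty": 0, "tz": 0, "turn": 0}]' --gripper 0.0

```text
time_s: 4.98
eef_pos: [0.5143, 0.1186, 0.0796]
eef_rot: [0.0, 1.0, -0.001, 0.001]
wrist_force: [-1.3, -0.3, 5.7]
opening: 0.642
```

```bash
cat > st.py <<'E'
from h import *
o,p,r=pose(); M=r.as_matrix(); print(o["time_s"],p.round(4),o["wrist_force"].round(1),o["torque"].round(2),"az",np.degrees(np.arctan2(M[1,0],M[0,0])).round(1),"q",o["q"].round(2),"tilt",M[:2,2].round(3),round(o["opening"],3))
E
python3 st.py
```

```text
4.9833 [0.5143 0.1186 0.0796] [-1.3 -0.3  5.7] [0.01 0.2  0.06] az -0.1 q [ 0.    0.27  1.84 -0.    1.03  0.  ] tilt [ 0.002 -0.   ] 0.642
```

>>> move_arm --increments '[{"tx": 0, "ty": 0, "tz": 0, "turn": -3}, {"tx": 0, "ty": 0, "tz": 0, "turn": -6}, {"tx": 0, "ty": 0, "tz": 0, "turn": -9}, {"tx": 0, "ty": 0, "tz": 0, "turn": -12}, {"tx": 0, "ty": 0, "tz": 0, "turn": -12}]' --gripper 0.0

```text
time_s: 5.4
eef_pos: [0.5146, 0.1187, 0.0796]
eef_rot: [-0.0, 0.994, 0.105, 0.001]
wrist_force: [-0.1, 2.0, 5.2]
opening: 0.637
```

```bash
python3 st.py
```

```text
5.4 [0.5146 0.1187 0.0796] [-0.1  2.   5.2] [ 0.09  0.02 -0.  ] az 12.1 q [ 0.    0.27  1.84  0.    1.03 -0.21] tilt [0.003 0.   ] 0.637
```

>>> move_arm --increments '[{"tx": 0, "ty": 0, "tz": 0, "turn": -4}, {"tx": 0, "ty": 0, "tz": 0, "turn": -8}, {"tx": 0, "ty": 0, "tz": 0, "turn": -12}, {"tx": 0, "ty": 0, "tz": 0, "turn": -16}]' --gripper 0.0

```text
time_s: 5.73
eef_pos: [0.5146, 0.1188, 0.0796]
eef_rot: [0.0, 0.97, 0.243, 0.001]
wrist_force: [0.4, 1.8, 4.0]
opening: 0.639
```

```bash
python3 st.py; python3 - <<'E'
from h import *
p,d=viewer.camera("scene")
cv2.imwrite("pics/s2.png",cv2.resize(p[120:250,250:400,::-1],None,fx=4.5,fy=4.5,interpolation=cv2.INTER_CUBIC))
E
```

```text
5.7333 [0.5146 0.1188 0.0796] [0.4 1.8 4. ] [ 0.19  0.02 -0.03] az 28.1 q [ 0.    0.27  1.84  0.    1.03 -0.49] tilt [0.003 0.   ] 0.639
```

View pics/s2.png

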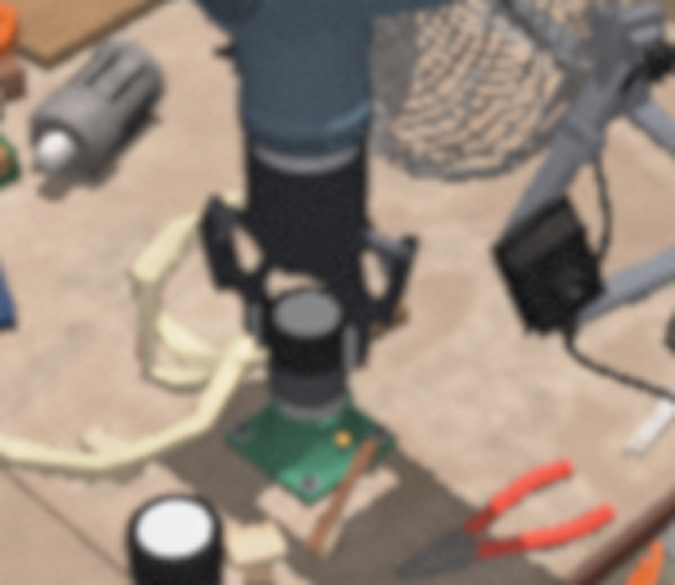

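The picture shows both pads on the black cap (about (305,330) in the crop). At 28° the torque is near zero, so this isn't the stop. I'll keep turning anticlockwise.

>>> move_arm --increments '[{"tx": 0, "ty": 0, "tz": 0, "turn": -5}, {"tx": 0, "ty": 0, "tz": 0, "turn": -10}, {"tx": 0, "ty": 0, "tz": 0, "turn": -15}, {"tx": 0, "ty": 0, "tz": 0, "turn": -20}, {"tx": 0, "ty": 0, "tz": 0, "turn": -25}, {"tx": 0, "ty": 0, "tz": 0, "turn": -30}]' --gripper 0.0

```text
time_s: 6.28
eef_pos: [0.5146, 0.1188, 0.0795]
eef_rot: [0.0, 0.874, 0.486, 0.001]
wrist_force: [-0.6, 0.2, 4.2]
opening: 0.644
```

```bash
python3 st.py
```

```text
6.2833 [0.5146 0.1188 0.0795] [-0.6  0.2  4.2] [ 0.18  0.08 -0.01] az 58.2 q [ 0.    0.27  1.84  0.    1.03 -1.01] tilt [0.003 0.   ] 0.644
```

>>> move_arm --increments '[{"tx": 0, "ty": 0, "tz": 0, "turn": -5}, {"tx": 0, "ty": 0, "tz": 0, "turn": -10}, {"tx": 0, "ty": 0, "tz": 0, "turn": -15}, {"tx": 0, "ty": 0, "tz": 0, "turn": -20}, {"tx": 0, "ty": 0, "tz": 0, "turn": -25}, {"tx": 0, "ty": 0, "tz": 0, "turn": -30}, {"tx": 0, "ty": 0, "tz": 0, "turn": -33}, {"tx": 0, "ty": 0, "tz": 0, "turn": -33}]' --gripper 0.0

```text
time_s: 6.95
eef_pos: [0.5146, 0.1188, 0.0796]
eef_rot: [0.001, 0.7, 0.714, 0.001]
wrist_force: [0.4, 0.2, 6.1]
opening: 0.641
```

```bash
python3 st.py
```

```text
6.95 [0.5146 0.1188 0.0796] [0.4 0.2 6.1] [ 0.11  0.03 -0.02] az 91.1 q [ 0.    0.27  1.84  0.    1.03 -1.59] tilt [0.003 0.   ] 0.641
```

>>> move_arm --increments '[{"tx": 0, "ty": 0, "tz": -0.001, "turn": 0}, {"tx": 0, "ty": 0, "tz": -0.002, "turn": 0}, {"tx": 0, "ty": 0, "tz": -0.003, "turn": 0}, {"tx": 0, "ty": 0, "tz": -0.004, "turn": 0}, {"tx": 0, "ty": 0, "tz": -0.004, "turn": 0}]' --gripper 0.0

```text
time_s: 7.37
eef_pos: [0.5133, 0.1186, 0.0822]
eef_rot: [-0.0, 0.701, 0.713, -0.0]
wrist_force: [-0.7, -0.8, -2.7]
opening: 0.646
```

```bash
python3 st.py
```

```text
7.3667 [0.5133 0.1186 0.0822] [-0.7 -0.8 -2.7] [ 0.04 -0.01 -0.03] az 90.9 q [ 0.    0.26  1.84 -0.    1.04 -1.59] tilt [-0. -0.] 0.646
```

>>> move_arm --increments '[{"tx": 0, "ty": 0, "tz": -0.001, "turn": 0}, {"tx": 0, "ty": 0, "tz": -0.002, "turn": 0}, {"tx": 0, "ty": 0, "tz": -0.003, "turn": 0}, {"tx": 0, "ty": 0, "tz": -0.003, "turn": 0}]' --gripper 0.0

```text
time_s: 7.7
eef_pos: [0.5136, 0.1185, 0.0855]
eef_rot: [0.0, 0.701, 0.713, 0.0]
wrist_force: [-0.4, 0.1, -3.1]
opening: 0.643
```

```bash
python3 st.py
```

```text
7.7 [0.5136 0.1185 0.0855] [-0.4  0.1 -3.1] [-0.06  0.02  0.01] az 90.9 q [ 0.    0.26  1.84  0.    1.04 -1.59] tilt [0. 0.] 0.643
```

>>> move_arm --increments '[{"tx": 0, "ty": 0, "tz": -0.004, "turn": 0}, {"tx": 0, "ty": 0, "tz": -0.01, "turn": 0}, {"tx": 0, "ty": 0, "tz": -0.017, "turn": 0}, {"tx": 0, "ty": 0, "tz": -0.025, "turn": 0}, {"tx": 0, "ty": 0, "tz": -0.034, "turn": 0}, {"tx": 0, "ty": 0, "tz": -0.044, "turn": 0}, {"tx": 0, "ty": 0, "tz": -0.055, "turn": 0}, {"tx": 0, "ty": 0, "tz": -0.066, "turn": 0}, {"tx": 0, "ty": 0, "tz": -0.077, "turn": 0}, {"tx": 0, "ty": 0, "tz": -0.086, "turn": 0}, {"tx": 0, "ty": 0, "tz": -0.092, "turn": 0}, {"tx": 0, "ty": 0, "tz": -0.094, "turn": 0}, {"tx": 0, "ty": 0, "tz": -0.094, "turn": 0}, {"tx": 0, "ty": 0, "tz": -0.094, "turn": 0}, {"tx": 0, "ty": 0, "tz": -0.094, "turn": 0}, {"tx": 0, "ty": 0, "tz": -0.094, "turn": 0}]' --gripper 0.0

```text
time_s: 9.03
eef_pos: [0.513, 0.1186, 0.1786]
eef_rot: [-0.0, 0.701, 0.713, -0.0]
wrist_force: [-0.9, -0.4, -1.6]
opening: 0.64
```

```bash
python3 st.py; python3 - <<'E'
from h import *
p,d=viewer.camera("scene")
C=cloud("scene",d); 
m=(np.hypot(C[...,0]-.5136,C[...,1]-.1185)<.035)&(C[...,2]>.04)
W=C[m]; print(np.histogram(W[:,2],bins=np.arange(.04,.28,.01)))
T=W[(W[:,2]>.206)&(W[:,2]<.224)]; print(len(T),T.mean(0) if len(T) else 0)
cv2.imwrite("pics/s3.png",cv2.resize(p[60:280,200:460,::-1],None,fx=2.7,fy=2.7,interpolation=cv2.INTER_CUBIC))
E
```

```text
9.0333 [0.513  0.1186 0.1786] [-0.9 -0.4 -1.6] [-0.    0.    0.01] az 90.9 q [ 0.    0.13  1.78  0.    1.24 -1.59] tilt [-0.001  0.   ] 0.64
(array([ 90,  76,  14,  50,  36,   0,   0,   0,   0,   0,   0,  15,  48,
        47,  36,  55,  52, 189,  24,  25,  33,  66,  49]), array([0.04, 0.05, 0.06, 0.07, 0.08, 0.09, 0.1 , 0.11, 0.12, 0.13, 0.14,
       0.15, 0.16, 0.17, 0.18, 0.19, 0.2 , 0.21, 0.22, 0.23, 0.24, 0.25,
       0.26, 0.27]))
225 [0.50360371 0.11656551 0.21430384]
```

View pics/s3.png

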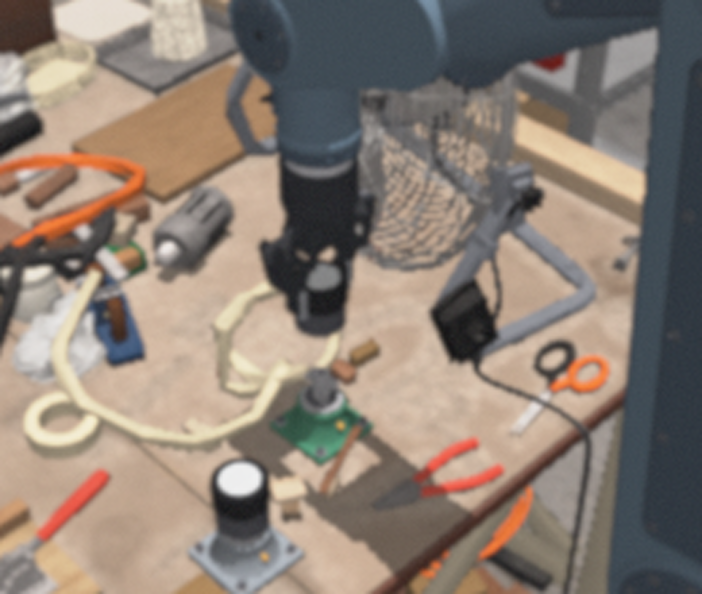

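The cap hangs upright in the gripper at (322,295), with the bare spindle below it at (320,385). The grey cap is in place at (240,500), and the pliers haven't moved.

>>> move_arm --increments '[{"tx": 0, "ty": 0, "tz": 0, "turn": 0}, {"tx": 0, "ty": 0, "tz": 0, "turn": 0}, {"tx": 0, "ty": 0, "tz": 0, "turn": 0}, {"tx": 0, "ty": 0, "tz": 0, "turn": 0}, {"tx": 0, "ty": 0, "tz": 0, "turn": 0}, {"tx": 0, "ty": 0, "tz": 0, "turn": 0}]' --gripper 0.0

```text
time_s: 9.58
eef_pos: [0.5134, 0.1186, 0.1793]
eef_rot: [0.0, 0.701, 0.713, 0.0]
wrist_force: [0.3, 0.3, -1.9]
opening: 0.64
```

```bash
python3 st.py; python3 -c "
from h import *
print(get_obs()['dq'].round(4)); print(workorder.hand_in())"
```

```text
9.5833 [0.5134 0.1186 0.1793] [ 0.3  0.3 -1.9] [0.02 0.   0.01] az 90.9 q [ 0.    0.13  1.78 -0.    1.24 -1.59] tilt [ 0. -0.] 0.64
[ 0.0003 -0.0024 -0.0015 -0.0002 -0.0002 -0.0006]
the job is handed in; nothing more can be done
None
```

The cap is off the green stand and held still and upright in the gripper, about 10 cm above where it sat. I handed the job in at 9.6 s; no verdict is reported.

I swung the arm round in front of the fan, gripped the cap and turned it about 91° anticlockwise. It met almost no resistance and lifted free, so I never had to try clockwise.

**Last checks:**
- **Height and stillness:** the tool rose 99.7 mm from the grasp, tilt was about zero, and the joints were essentially at rest.
- **Cap in hand:** the wrist carries about 1.9 N, close to the cap's weight, and the opening is steady at 0.64. In the depth image the cap's top is at about 0.214 m, where about 0.215 m was expected.
- **Scene:** the last picture shows the bare green spindle, the grey cap still on, and the pliers and tape where they were. The sanding block was only partly in that picture, but the arm never went near it.

One small disagreement: while I was turning the cap, the fingers pressed down on it with 4–6 N. That went away once I lifted. No check failed.

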